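# Find the charged foreline trap by weight and offer it up to the pump inlet

## Task

Two foreline traps that look alike stand in the drain tray, but only one has its filter cartridge inside, which makes it clearly heavier. Lift each in turn clear of the tray to feel its weight, leave the lighter standing upright in the tray, and hold the heavier upright and centred over the vacuum pump's inlet flange, its lower flange about 30 mm above it, so that I can fit the centring ring: finish while still holding it there, steady. Do not tip over a trap or touch the pump with one, and leave the clamp, the centring ring and the bottle where they are.

Things in the scene. Friction and masses are not known exactly. Their poses are not given: they have to be found in the camera images.
- trap_1: One of two foreline traps that look alike: upright stainless cylinder 107 mm tall, blue band low on it. Flanges 40 mm across at top and bottom, necks 28 mm, straight body 50 mm across from 24 to 83 mm above the underside: grip it there from above. Origin: centre of the underside; z up its axis. 0.2 to 0.8 kg; the two differ by over 0.15 kg. The insert has slight play.
- trap_2: The other foreline trap, same shape, size and look as trap_1, same origin and axes. Either may be the heavier. They start upright in the tray, their axes at least 120 mm apart.
- tray: Shallow stainless drain tray fixed to the bench, 210 mm (its x) by 310 mm (its y), rim 22 mm high, walls and floor 4 mm thick. Origin: centre of its underside on the bench, so its inner floor lies 4 mm above the origin. It stands to the left or the right, at any small yaw.
- pump: Small rotary vane vacuum pump fixed to the bench, cream oil case, yellow and black motor. Origin: on the bench under the inlet axis; z up, x towards the motor. It reaches 60 mm to -x of the origin, 260 mm to +x, 80 mm to each side. Case top 164 mm high; highest part is the black exhaust cap, 202 mm high, 67 mm from the inlet axis (at x 45, y 50 mm).
- pump_inlet (a point): Centre of the open face of the pump's upright steel inlet flange, 40 mm across, facing up, 195 mm above the bench.
- clamp: Loose aluminium flange clamp lying on the bench in front of the pump, 56 mm across with a wing nut at one side, 16 mm high. Origin: centre of its underside. Leave alone.
- centring_ring: Loose centring ring with black O-ring lying on the bench in front of the pump, 39 mm across, 9 mm high. Origin: centre of its underside. Leave alone.
- bottle: Amber bottle with red cap standing on the bench behind the tray, 68 mm across, 150 mm tall. Origin: centre of its underside. Leave alone.

How it is judged (in metres and radians):
On the way, in this order (a step that is already met when the one before it is completed fails the run):
1. the lighter trap has been lifted clear of the tray in the fingers, while the heavier stands in the tray ((((z of trap_1 in the frame of tray above 0.014 m and contact force between trap_1 and the fingers above 1 N and contact force between trap_1 and tray below 0.05 N) and contact force between trap_2 and tray above 4.2 N) or ((z of trap_2 in the frame of tray above 0.014 m and contact force between trap_2 and the fingers above 1 N and contact force between trap_2 and tray below 0.05 N) and contact force between trap_1 and tray above 4.2 N))), for 0.2 s.
2. the heavier trap is lifted clear, and the lighter stands upright in the tray, let go ((((z of trap_1 in the frame of tray above 0.014 m and contact force between trap_1 and the fingers above 1 N and contact force between trap_1 and tray below 0.05 N) and (z of trap_2 in the frame of tray between 0.002 and 0.007 m and angle between trap_2's own z axis and vertical below 0.08 rad and contact force between trap_2 and the fingers below 0.1 N and contact force between trap_2 and tray between 1 and 4.2 N)) or ((z of trap_2 in the frame of tray above 0.014 m and contact force between trap_2 and the fingers above 1 N and contact force between trap_2 and tray below 0.05 N) and (z of trap_1 in the frame of tray between 0.002 and 0.007 m and angle between trap_1's own z axis and vertical below 0.08 rad and contact force between trap_1 and the fingers below 0.1 N and contact force between trap_1 and tray between 1 and 4.2 N)))), for 0.2 s.
At the end, for the whole second after the job is handed in: The heavier trap is held by the fingers alone, still and upright within 8 degrees, its axis within 12 mm of the pump inlet's axis and its lower flange face 12 to 50 mm above the inlet flange, not touching the pump; the lighter trap stands upright on the floor of the tray, let go and at rest (((horizontal distance between trap_1 and pump_inlet below 0.012 m and z of trap_1 in the frame of pump_inlet between 0.012 and 0.05 m and angle between trap_1's own z axis and vertical below 0.14 rad and contact force between trap_1 and the fingers above 1 N and contact force between trap_1 and pump below 0.05 N and linear speed of each of trap_1, trap_2 below 0.02 m/s and (z of trap_2 in the frame of tray between 0.002 and 0.007 m and angle between trap_2's own z axis and vertical below 0.08 rad and contact force between trap_2 and the fingers below 0.1 N and contact force between trap_2 and tray between 1 and 4.2 N)) or (horizontal distance between trap_2 and pump_inlet below 0.012 m and z of trap_2 in the frame of pump_inlet between 0.012 and 0.05 m and angle between trap_2's own z axis and vertical below 0.14 rad and contact force between trap_2 and the fingers above 1 N and contact force between trap_2 and pump below 0.05 N and linear speed of each of trap_2, trap_1 below 0.02 m/s and (z of trap_1 in the frame of tray between 0.002 and 0.007 m and angle between trap_1's own z axis and vertical below 0.08 rad and contact force between trap_1 and the fingers below 0.1 N and contact force between trap_1 and tray between 1 and 4.2 N)))); the arm keeps its last pose, push and grip.
It fails at once if the clamp is moved by more than 25 mm (distance of clamp from where it was at the start of the episode above 0.025 m).
It fails at once if the centring ring is moved by more than 25 mm (distance of centring_ring from where it was at the start of the episode above 0.025 m).
It fails at once if the bottle is moved by more than 25 mm (distance of bottle from where it was at the start of the episode above 0.025 m).
It fails at once if a trap is tipped by more than 30 degrees (angle between any of trap_1, trap_2's own z axis and vertical above 0.52 rad).
It fails at once if a trap touches the pump (contact force between any of trap_1, trap_2 and pump above 2 N).
It also fails if it takes over 70 s, if anything falls off the work surface, if the arm or the gripper's body presses on something with over 40 N, if the wrist force passes 120 N, or if a joint passes its speed limit or range.

## Robot

A 6-joint arm with a two-finger parallel gripper is mounted at the origin on the work surface. World frame = base frame: x ahead of the robot, y to its left, z up, the work surface at z = 0. Lengths are in m, angles in degrees, forces in N, time in s.
With the tool pointing down it reaches from about 0.35 to 0.875 m from the base axis. Payload 4.2 kg.
Tool frame: the origin (TCP) lies midway between the tips of the shut fingers; the grasp point (between the pads) lies 19 mm behind it; z points along the fingers, y is the line along which they close (so a half turn about z gives the same grasp; the last joint's range is limited). The gripper opens to 87 mm and grips with 3 to 60 N. Pads are 19 mm wide; open, the fingers measure 117 mm over their backs; the gripper's body (75 mm by 190 mm) begins 51 mm behind the grasp point.
Start: joints at [85.004, 22.042, 0.453, 0, -68.411, -14.817], TCP at [0.212, 0.588, 0.223] pointing down, gripper open.
Joint ranges: [-179.83, 179.83], [-69.29, 118.12], [-61.27, 80.66], [-181.25, 117.63], [-171.15, -9.14], [-177.46, 177.46]. Speed limits (degrees/s): [159.86, 159.86, 180, 180, 180, 180].

## Interface

Orientations are given as [roll, pitch, yaw] about the fixed x, y, z axes, in that order (R = Rz(yaw) Ry(pitch) Rx(roll)).
In Python, from workcell import env gives the robot as it stands. The module is installed in compiled form; this text tells all that it offers. Calls block until the motion is done:
- env.goto(position, orientation): joint-space move of the TCP to a pose.
- env.move_straight(position, rotation=None, rate=0.15, force_limit=None): straight line of the TCP; rotation=None keeps the orientation; rate is the mean speed in m/s. With force_limit (N) it stops when the force on the tool has changed by that much, and returns True; else False.
- env.set_joints(angles): joint-space move.
- env.gripper_to(opening, grasp_force=None): opening from 0.0 (shut) to 1.0 (fully open); grasp_force is the grip in N (None keeps the last); returns when the fingers have stopped.
- env.dwell(seconds).
- env.inverse_kinematics(position, orientation): joint angles nearest the present ones, or None.
- env.read_state(): the state.
- env.grab_frame(name): name is "scene" or "side" or "wrist"; returns a dict with "image" (480x640x3 uint8, blue, green, red), "fx", "fy", "cx", "cy" (pixels), "position" and "orientation" of the camera in the world. Camera axes: x right, y up, looking along -z (the intrinsics and any distortion apply to the point x, -y, -z); pixel columns grow to the right and rows downward; lengths in m; the calibration is good to about 2 mm. The wrist camera is an equidistant fisheye: a pixel r from the principal point sees the ray r / f radians off the axis. A picture is of the moment at which its call begins. There is no depth.
A pose or a line that the arm cannot do raises env.Unreachable and nothing moves.
- env.close_job(): hands the job in; it is judged then, once.
Trained networks look in a picture, given as the dict that the camera call returned (one of the last four; its "shot" number tells which), for a name from the list of things; names that differ only in an ending like _2 or _b are one class to them, and where a whole thing is asked for, a point or a joint stands for the part that bears it (a point fixed in the world has none). Each returns a list of dicts, best first, with "score" (0 to 1); they miss things now and then, are a little off and sometimes report something else, mostly with a low value. They report only what shows in the picture. A call takes as long as a camera call.
- env.search_frame(picture, thing): "xyz" ([x, y, z] in m, in world coordinates, good to about 4 mm: the middle of the surface that is visible of it).
- env.trace(picture, thing): "mask" (480x640 bool, what is visible of it).
The state is a dict: "clock": time; "joint_positions": joint angles; "qvel": joint speeds; "joint_torque": joint torques, N m; "position": TCP position; "tool_rot": TCP orientation; "force": force on the tool from outside, world axes, zero at the start; "wrist_torque": the same for the moment, N m; "opening": opening from 0.0 (shut) to 1.0 (fully open); "finger_force": force on a finger pad.
Only numpy, scipy, OpenCV 4.12 (cv2) and the standard library are available. Lean on these libraries where they do the work, as an engineer would, in place of code of your own. Each camera call takes 0.05 s, during which the arm holds its last target. There are 200 camera calls.

## Working session

There is one attempt and no reset: what is moved stays moved. The work goes in short steps, each a Python script; the robot and the scene stay as the last script left them, time stands still between calls to the robot, and variables do not carry over. Pictures are saved under pics/ and viewed, at most 10 in all, crops included, and the job is handed in when it is done.

```bash
mkdir -p pics; python3 - <<'E'
from workcell import env
import cv2, numpy as np
np.set_printoptions(precision=4,suppress=True)
s=env.read_state();print(s)
fs=[]
for n in ("scene","side"):
    f=env.grab_frame(n); fs.append(f['image']); cv2.imwrite(f'pics/{n}0.png',f['image'])
    print(n,f['fx'],f['cx'],f['cy'],f['position'],f['orientation'])
    for t in ("trap_1","tray","pump","pump_inlet","clamp","centring_ring","bottle"):
        try: print(t,[(np.array(d['xyz']),round(d['score'],2)) for d in env.search_frame(f,t)][:3])
        except Exception as e: print(t,e)
E
```

```text
{'clock': 0.0, 'joint_positions': array([ 85.0071,  22.0917,   0.3772,  -0.0292, -68.4107, -14.8164]), 'qvel': array([-0.0657,  0.0487, -0.0786, -0.1122, -0.0171,  0.0841]), 'joint_torque': array([  0.0005, -39.0662,  18.7399,   4.2199,   0.0109,  -0.0002]), 'position': array([0.2116, 0.5874, 0.2214]), 'tool_rot': array([179.872 ,  -0.0058, -19.8201]), 'force': array([0.1772, 0.3622, 0.1798]), 'wrist_torque': array([-0.0284,  0.0205, -0.0104]), 'finger_force': 0.0, 'opening': 0.9970407907470591}
scene 531.1362409333366 327.345003724291 237.5520034930778 [ 0.4209 -0.2655  1.0125] [ 18.5682  -0.4442 -22.7338]
trap_1 [(array([ 0.4769, -0.2743,  0.1115]), 0.86)]
tray [(array([ 0.4949, -0.2055,  0.0025]), 0.73)]
pump [(array([0.5727, 0.1639, 0.162 ]), 0.91)]
pump_inlet [(array([0.5755, 0.1677, 0.1565]), 0.81), (array([ 0.658 , -0.2329,  0.1059]), 0.2)]
clamp [(array([0.368 , 0.1423, 0.0187]), 0.95)]
centring_ring [(array([0.3659, 0.2516, 0.0082]), 0.63)]
bottle [(array([ 0.654 , -0.2311,  0.1049]), 0.74)]
side 486.82454909354516 319.53074599313453 247.25055552468103 [ 0.7488 -0.2734  1.194 ] [17.885  -0.0295 34.4894]
trap_1 [(array([ 0.4833, -0.2735,  0.1131]), 0.81), (array([ 0.5294, -0.1379,  0.1106]), 0.78)]
tray [(array([ 0.5036, -0.1989,  0.0059]), 0.93), (array([0.3704, 0.1505, 0.0147]), 0.27)]
pump [(array([0.5964, 0.1714, 0.1578]), 0.69)]
pump_inlet [(array([0.5981, 0.1688, 0.1622]), 0.9)]
clamp [(array([0.3696, 0.1466, 0.0144]), 0.51)]
centring_ring [(array([0.3704, 0.2483, 0.0025]), 0.47)]
bottle [(array([ 0.6763, -0.2336,  0.1094]), 0.89)]
```

View pics/scene0.png

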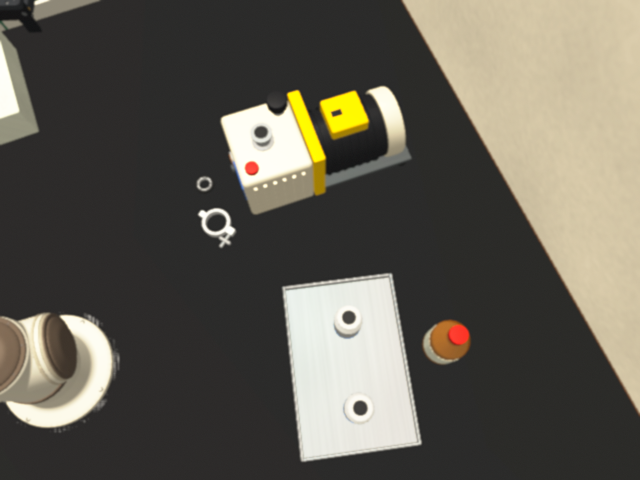

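View pics/side0.png

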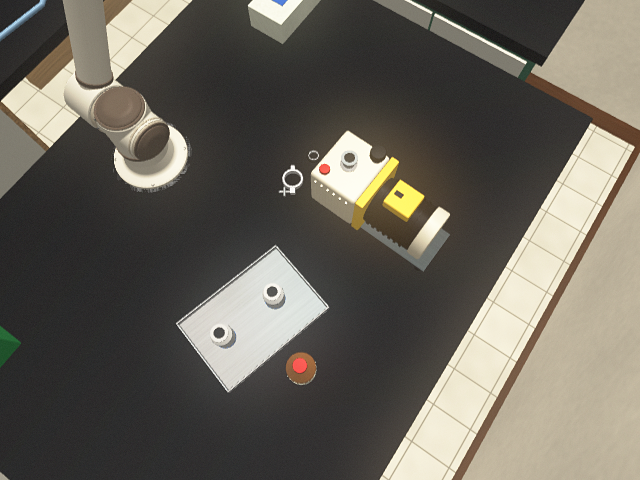

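Scene: trap tops at about (348,320) and (359,408), pump inlet at (262,134). Side: traps at (273,293) and (221,333), inlet at (349,158). The next step refines these from the pixels, using the known heights.

```bash
cat > h.py <<'E'
from workcell import env
import cv2, numpy as np
from scipy.spatial.transform import Rotation as R
np.set_printoptions(precision=4,suppress=True)
def ray(f,u,v):
    d=np.array([(u-f['cx'])/f['fx'],-(v-f['cy'])/f['fy'],-1.])
    return np.array(f['position']),R.from_euler('xyz',f['orientation'],degrees=True).apply(d)
def at_z(f,u,v,z):
    p,d=ray(f,u,v); return p+d*(z-p[2])/d[2]
def hole(f,u,v,w=11):
    g=cv2.cvtColor(f['image'],cv2.COLOR_BGR2GRAY)[v-w:v+w+1,u-w:u+w+1].astype(float)
    t=cv2.threshold(g.astype(np.uint8),0,255,cv2.THRESH_BINARY_INV+cv2.THRESH_OTSU)[1]
    n,l,st,c=cv2.connectedComponentsWithStats(t)
    k=min(range(1,n),key=lambda i:np.hypot(*(c[i]-w)))
    return c[k]+[u-w,v-w],st[k]
E
python3 - <<'E'
from h import *
px={'scene':[(348,318),(360,408),(261,132)],'side':[(273,292),(220,331),(349,157)]}
for n,ps in px.items():
    f=env.grab_frame(n); tiles=[]
    for (u,v),z in zip(ps,(.111,.111,.195)):
        c,st=hole(f,u,v); print(n,c,st,at_z(f,*c,z))
        t=cv2.resize(f['image'][v-24:v+25,u-24:u+25],None,fx=5,fy=5,interpolation=cv2.INTER_NEAREST)
        q=(np.array(c)-[u-24,v-24]+.5)*5; cv2.circle(t,tuple(int(x) for x in q),3,(0,0,255),-1); tiles.append(t)
    cv2.imwrite(f'pics/t_{n}.png',np.hstack(tiles))
a,b=[cv2.imread(f'pics/t_{n}.png') for n in ('scene','side')]
cv2.imwrite('pics/tiles.png',np.vstack([a,b]))
for p in ([.53,-.139,.3],[.48,-.274,.3],[.575,.17,.3]):
    print(p,[(y,None if (q:=env.inverse_kinematics(p,[180,0,y])) is None else np.round(q)) for y in (-140,-110,-90,-50,-20)])
E
```

```text
scene [348.4681 317.0355] [  5   4  14  13 141] [ 0.5223 -0.1347  0.111 ]
scene [359.8944 407.5404] [  4   4  14  14 161] [ 0.4809 -0.2767  0.111 ]
scene [260.5926 131.6815] [  4   5  14  12 135] [0.5007 0.2089 0.195 ]
side [271.7582 291.1648] [ 5  5 11 11 91] [ 0.5213 -0.1328  0.111 ]
side [218.8125 332.2604] [ 5  7 11 11 96] [ 0.4796 -0.2741  0.111 ]
side [349.1494 157.2184] [ 6  7 11 10 87] [0.4998 0.2099 0.195 ]
[0.53, -0.139, 0.3] [(-140, array([  2.,  12.,  -3.,   0., -75., -52.])), (-110, array([  2.,  12.,  -3.,   0., -75., -22.])), (-90, array([  2.,  12.,  -3.,   0., -75.,  -2.])), (-50, array([  2.,  12.,  -3.,   0., -75.,  38.])), (-20, array([  2.,  12.,  -3.,   0., -75.,  68.]))]
[0.48, -0.274, 0.3] [(-140, array([-13.,  12.,  -2.,   0., -75., -37.])), (-110, array([-13.,  12.,  -2.,   0., -75.,  -7.])), (-90, array([-13.,  12.,  -2.,   0., -75.,  13.])), (-50, array([-13.,  12.,  -2.,   0., -75.,  53.])), (-20, array([-13.,  12.,  -2.,   0., -75.,  83.]))]
[0.575, 0.17, 0.3] [(-140, array([ 32.,  17.,   4.,   0., -77., -82.])), (-110, array([ 32.,  17.,   4.,   0., -77., -52.])), (-90, array([ 32.,  17.,   4.,   0., -77., -32.])), (-50, array([ 32.,  17.,   4.,   0., -77.,   8.])), (-20, array([ 32.,  17.,   4.,   0., -77.,  38.]))]
```

View pics/tiles.png

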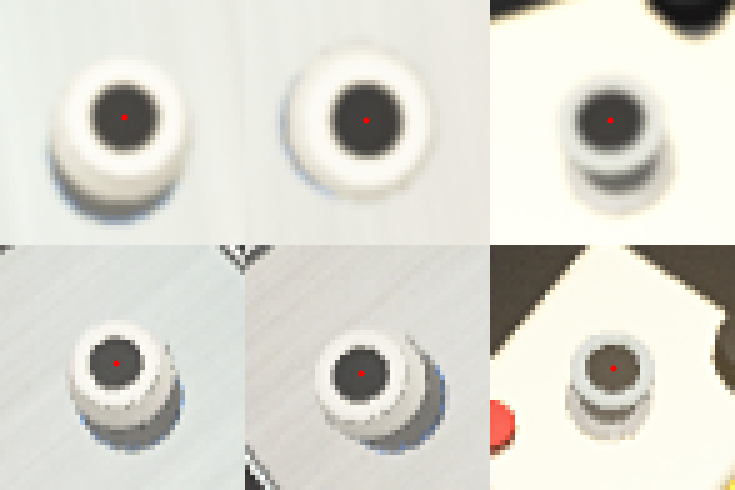

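Both cameras agree to within 2 mm, with trap A at (0.522,-0.134), trap B at (0.480,-0.2755) and the inlet at (0.500,0.209). I'll lift and weigh A first.

```bash
cat >> h.py <<'E'
A=np.array([.5218,-.1338]); B=np.array([.4803,-.2754]); INLET=np.array([.5003,.2094])
RPY=[180,0,-90]; FLOOR=.004; G=.047   # TCP above the underside (grasp point 66 mm up)
def fz(n=8):
    v=[]
    for _ in range(n): env.dwell(.06); v.append(env.read_state()['force'])
    return np.mean(v,0)
def st(m=''):
    s=env.read_state(); print(m,round(s['clock'],1),s['position'],s['tool_rot'],'F',s['force'],'open',round(s['opening'],3),'ff',round(s['finger_force'],1))
def pick(xy,lift=.05):
    env.move_straight([*xy,.20],rate=.2)
    env.dwell(.4); f0=fz()
    hit=env.move_straight([*xy,FLOOR+G],rate=.12,force_limit=10); st(f'down hit={hit}')
    if hit: raise SystemExit
    env.gripper_to(0.3,35); st('grip')
    env.move_straight([*xy,FLOOR+G+lift],rate=.05); env.dwell(.6)
    d=fz()-f0; st('up'); print('weight',-d[2],'dF',d)
    return -d[2]
def place(xy):
    hit=env.move_straight([*xy,FLOOR+G+.006],rate=.05)
    hit=env.move_straight([*xy,FLOOR+G-.002],rate=.01,force_limit=2.0); env.dwell(.2); st(f'placed hit={hit}')
    env.gripper_to(1.0); env.dwell(.2); st('open')
    env.move_straight([*xy,.20],rate=.12)
E
python3 - <<'E'
from h import *
p=env.read_state()['position']
env.move_straight([*p[:2],.36],rate=.25)
env.goto([*A,.25],RPY); st('above A')
pick(A)
f=env.grab_frame('side'); cv2.imwrite('pics/a.png',f['image'])
E
```

```text
above A 4.4 [ 0.5221 -0.1332  0.2501] [-179.9805    0.002   -89.9371] F [-0.2888 -0.0705  0.4512] open 1.0 ff 0.0
down hit=False 7.0 [ 0.5224 -0.1338  0.0517] [-179.9088   -0.004   -89.9888] F [-0.9812 -0.5279 -0.2448] open 1.002 ff 0.0
grip 7.8 [ 0.5215 -0.1338  0.051 ] [179.9683   0.0014 -90.0036] F [-1.7034  0.8025  0.6536] open 0.56 ff 35.0
up 10.0 [ 0.5218 -0.1338  0.101 ] [-179.9999    0.0005  -89.9998] F [-0.701  -0.0606 -2.8022] open 0.561 ff 35.0
weight 3.1220463939119756 dF [-0.2703 -0.0702 -3.122 ]
```

View pics/a.png

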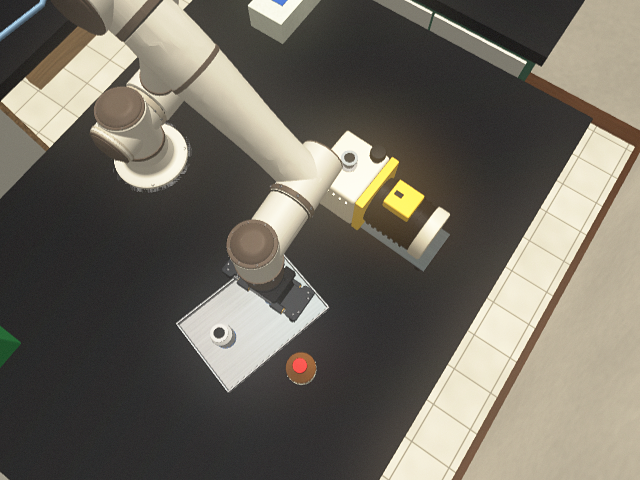

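The side view shows the gripper over the upper end of the tray with A held inside it. B still stands at about (221,333) and nothing else has moved. A weighs 3.1 N, which is under the 4.2 N threshold, so it's probably the lighter. I'll put it back and lift B.

```bash
python3 - <<'E'
from h import *
place(A)
w=pick(B)
f=env.grab_frame('scene'); cv2.imwrite('pics/b.png',f['image'])
if w>4.2:
    env.move_straight([*B,.32],rate=.12); st('high')
    f=env.grab_frame('scene'); cv2.imwrite('pics/b.png',f['image'])
E
```

```text
placed hit=True 11.9 [ 0.5217 -0.1338  0.051 ] [179.9901  -0.0053 -89.9911] F [-0.1111  1.1625  5.6498] open 0.56 ff 35.0
open 13.0 [ 0.5202 -0.1337  0.0496] [179.7923   0.0263 -90.0411] F [ 0.2579  0.0811 -0.2465] open 0.998 ff 0.0
down hit=False 17.6 [ 0.4809 -0.2756  0.0517] [179.8777  -0.0025 -90.0326] F [ 0.1547 -0.9132  0.1596] open 1.001 ff 0.0
grip 18.3 [ 0.4799 -0.2754  0.051 ] [179.7405   0.0366 -90.0449] F [-1.4705  0.6719  1.0457] open 0.565 ff 35.0
up 20.5 [ 0.4803 -0.2754  0.101 ] [179.7904   0.0272 -90.0423] F [-0.5517 -0.3934 -6.6614] open 0.566 ff 35.0
weight 6.182198205342469 dF [-0.0854  0.0312 -6.1822]
high 22.5 [ 0.4801 -0.2753  0.3192] [179.7034   0.0594 -90.0429] F [-0.2768 -0.5489 -6.6178] open 0.566 ff 35.0
```

View pics/b.png

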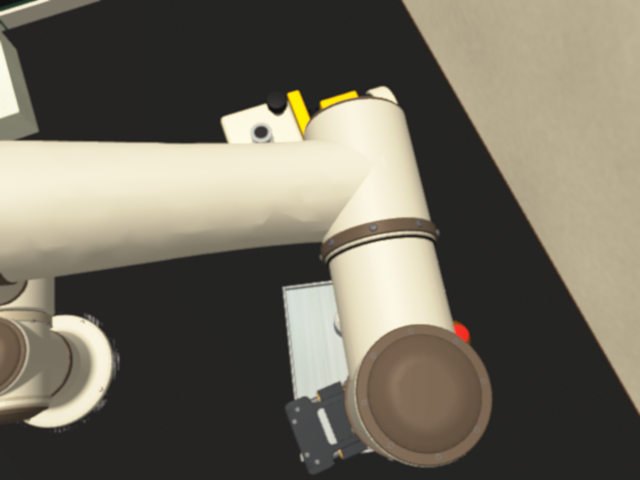

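B weighs 6.2 N, so it's the heavier. The scene view shows the wrist and gripper raised over B's end of the tray, with the edge of A visible at about (338,323). I'll carry B over the inlet.

```bash
python3 - <<'E'
from h import *
env.move_straight([*INLET,.32],rate=.12); env.dwell(.3); st('over')
env.move_straight([*INLET,.195+.03+.047],rate=.04); env.dwell(1.0); st('hold')
tiles=[]
for n in ('scene','side'):
    f=env.grab_frame(n); tiles.append(cv2.resize(f['image'],(400,300)))
    for t in ('trap_1','bottle','clamp','centring_ring'): print(n,t,[(np.array(d['xyz']),round(d['score'],2)) for d in env.search_frame(f,t)][:3])
f=env.grab_frame('wrist'); tiles.append(cv2.resize(f['image'],(400,300)))
cv2.imwrite('pics/c.png',np.vstack([np.hstack(tiles[:2]),np.hstack([tiles[2],0*tiles[2]])]))
E
```

```text
over 27.1 [0.5003 0.2094 0.32  ] [179.7913   0.0257 -90.0423] F [-0.1569  0.9545 -6.0949] open 0.567 ff 35.0
hold 29.4 [0.5003 0.2094 0.272 ] [179.7873   0.0228 -90.0408] F [ 0.2396 -0.9577 -6.9449] open 0.563 ff 35.0
scene trap_1 [(array([0.4979, 0.1938, 0.2961]), 0.75), (array([ 0.5194, -0.1368,  0.1084]), 0.64), (array([ 0.4925, -0.2116,  0.0047]), 0.28)]
scene bottle [(array([ 0.5188, -0.139 ,  0.1095]), 0.68), (array([ 0.6573, -0.2332,  0.1031]), 0.62)]
scene clamp [(array([0.3672, 0.1472, 0.0164]), 0.98), (array([ 0.5181, -0.1388,  0.11  ]), 0.26)]
scene centring_ring [(array([0.3687, 0.25  , 0.0086]), 0.74), (array([0.5807, 0.1636, 0.1558]), 0.65)]
side trap_1 [(array([0.5018, 0.1924, 0.2942]), 0.78), (array([ 0.5326, -0.1378,  0.1132]), 0.74), (array([0.609 , 0.1674, 0.1551]), 0.27)]
side bottle [(array([ 0.6794, -0.2359,  0.1109]), 0.66)]
side clamp []
side centring_ring [(array([0.3677, 0.148 , 0.0123]), 0.45)]
```

View pics/c.png

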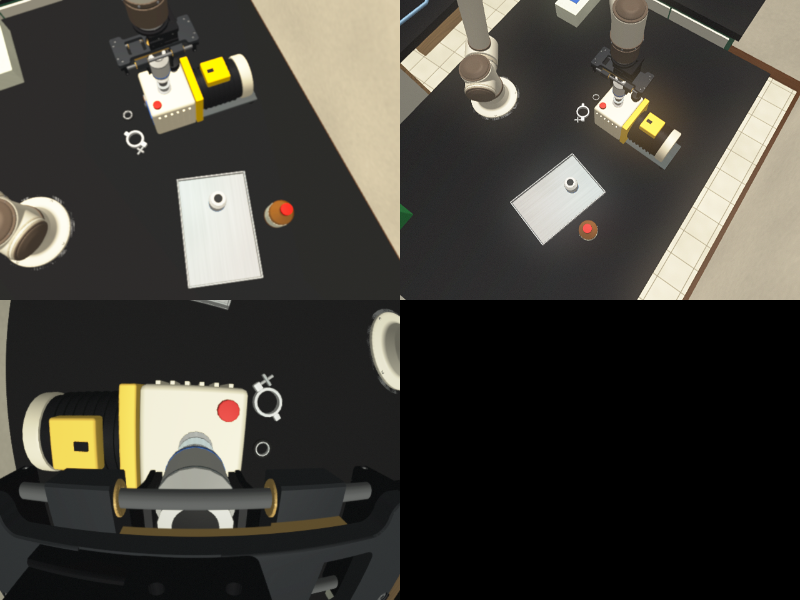

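The heavier trap hangs upright above the inlet flange, and its detected front surface fits an axis on the inlet. In the scene half, A stands in the tray at about (218,200), and the clamp, ring and bottle haven't moved. I'll check that it's steady, then hand in.

```bash
python3 - <<'E'
from h import *
env.dwell(1); st('final'); print(env.close_job())
E
```

```text
final 31.0 [0.5003 0.2094 0.272 ] [179.7891   0.0238 -90.0423] F [-0.0478  0.0026 -5.6514] open 0.569 ff 35.0
the job is handed in; nothing more can be done
None
```

I've handed in the job with the heavier trap (6.2 N) held steady and upright, centred about 30 mm above the pump inlet, and the lighter one (3.1 N) back upright in the tray; the hand-in returned no verdict.

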